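Clear the candle and nest the tumblers

TASK

Clear up after the party: first take the battery candle out of the white tumbler and stand it upright in the middle of the blue saucer, then nest both yellow tumblers, one after the other, fully home and upright in the white one, which stays standing on its cork coaster. Either yellow tumbler may go in first; set things down rather than dropping them, and leave everything else on the table where it is.

Things in the scene. Friction and masses are not known exactly. Their poses are not given: they have to be found in the camera images.
- white_tumbler: white plastic stacking tumbler, 90 high: tapered body (44 across at the foot, 58 at height 50), then a straight collar, 68 across (62 inside), from height 50 to the rim; floor 5 thick. One let down into another rests with its collar on the lower rim, 40 higher, with 2 play all round. Origin: centre of the underside, z up its axis. Starts on the cork coaster with the candle standing in it.
- yellow_tumbler_1: yellow plastic stacking tumbler, 90 high: tapered body (44 across at the foot, 58 at height 50), then a straight collar, 68 across (62 inside), from height 50 to the rim; floor 5 thick. One let down into another rests with its collar on the lower rim, 40 higher, with 2 play all round. Origin: centre of the underside, z up its axis. Starts empty, upright on the table.
- yellow_tumbler_2: yellow plastic tumbler, the same in every way as yellow_tumbler_1. Starts empty, upright on the table.
- candle: ivory battery candle, a plain cylinder 32 across and 140 high with a small orange flame piece (18 high) on top; stands loosely in the white tumbler, its foot on the tumbler's floor and its top about 55 above the rim. Origin: centre of its foot, z up along its axis
- saucer: blue ceramic saucer, 130 across and 16 high, with a flat middle 80 across that is 5 above the table. Origin: centre of the underside
- coaster: round cork coaster, 110 across and 6 thick, fixed to the table. Origin: centre of its underside
- dinner_plate: white dinner plate, 210 across and 19 high, with a berry tart on it (about 35 high in all). Origin: centre of the underside. To be left alone.
- cake_plate: white plate, 156 across, with a cake roll on it (53 high). Origin: centre of the underside. To be left alone.
- wine_glass: clear wine glass, 72 across, 160 high. Origin: centre of the underside. To be left alone.
- water_glass: green drinking glass, 66 across, 95 high. Origin: centre of the underside. To be left alone.
- takeaway_box_1: cream takeaway box with open flaps, 100 x 90, about 145 high. Origin: centre of the underside. To be left alone.
- takeaway_box_2: cream takeaway box with open flaps, 120 x 100, about 125 high. Origin: centre of the underside. To be left alone.
- table_spoon: steel spoon, 190 long, lying flat. To be left alone.
Things that resemble listed ones, but are neither listed nor needed, are in the scene too. What is shaped like the saucer but purple is not meant.

How it is judged (in metres and radians):
On the way:
1. the candle stands upright in the middle of the saucer, let go, before the stack of three is complete (horizontal distance between candle and saucer below 0.028 m and z of candle in the frame of saucer between 0.002 and 0.01 m and angle between candle's own z axis and vertical below 0.08 rad and contact force between candle and the fingers below 0.05 N and linear speed of candle below 0.03 m/s), for 0.2 s.
At the end, for the whole second after the job is handed in: Candle upright on the saucer within 28 mm of its centre; white tumbler on the coaster within 33 mm of its centre; the yellow ones nested in it, feet 40 and 80 mm (within 4) above its foot, within 8 mm of its axis; all upright within 0.08 rad, at rest (horizontal distance between candle and saucer below 0.028 m and z of candle in the frame of saucer between 0.002 and 0.01 m and angle between each of candle, white_tumbler's own z axis and vertical below 0.08 rad and horizontal distance between white_tumbler and coaster below 0.033 m and z of white_tumbler in the frame of coaster below 0.009 m and linear speed of each of white_tumbler, yellow_tumbler_1, yellow_tumbler_2, candle below 0.02 m/s and ((z of yellow_tumbler_1 in the frame of white_tumbler between 0.036 and 0.044 m and horizontal distance between each of yellow_tumbler_1, yellow_tumbler_2 and white_tumbler below 0.008 m and angle between each of yellow_tumbler_1, yellow_tumbler_2's own z axis and vertical below 0.08 rad and z of yellow_tumbler_2 in the frame of white_tumbler between 0.076 and 0.084 m) or (z of yellow_tumbler_2 in the frame of white_tumbler between 0.036 and 0.044 m and horizontal distance between each of yellow_tumbler_2, yellow_tumbler_1 and white_tumbler below 0.008 m and angle between each of yellow_tumbler_2, yellow_tumbler_1's own z axis and vertical below 0.08 rad and z of yellow_tumbler_1 in the frame of white_tumbler between 0.076 and 0.084 m))); the robot touches nothing.
It fails at once if a tumbler is dropped (falls free faster than 0.7 m/s, about 25 mm) ((contact force between white_tumbler and the fingers below 0.05 N and linear speed of white_tumbler above 0.7 m/s) or (contact force between yellow_tumbler_1 and the fingers below 0.05 N and linear speed of yellow_tumbler_1 above 0.7 m/s) or (contact force between yellow_tumbler_2 and the fingers below 0.05 N and linear speed of yellow_tumbler_2 above 0.7 m/s)).
It fails at once if the candle is dropped (falls free faster than 0.7 m/s) (contact force between candle and the fingers below 0.05 N and linear speed of candle above 0.7 m/s).
It fails at once if a plate or a glass is moved more than 40 mm or tipped (distance of any of dinner_plate, cake_plate, wine_glass, water_glass from where it was at the start of the episode above 0.04 m or angle between any of dinner_plate, cake_plate, wine_glass, water_glass's own z axis and vertical above 0.35 rad).
It fails at once if a takeaway box or the spoon is moved more than 40 mm or tipped (distance of any of takeaway_box_1, takeaway_box_2, table_spoon from where it was at the start of the episode above 0.04 m or angle between any of takeaway_box_1, takeaway_box_2's own z axis and vertical above 0.35 rad).
It also fails if it takes over 72 s, if anything falls off the work surface, if the arm or the gripper's body presses on something with over 40 N, if the wrist force passes 120 N, or if a joint passes its speed limit or range.

ROBOT

A 7-joint arm with a two-finger parallel gripper is mounted at the origin on the work surface. World frame = base frame: x ahead of the robot, y to its left, z up, the work surface at z = 0. Lengths are in mm, angles in rad, forces in N, time in s.
With the tool pointing down it reaches from about 400 to 875 mm from the base axis. Payload 4.4 kg.
Tool frame: the origin (TCP) lies between the finger pads; the fingertips stand 17 mm ahead of it and the grasp point (between the pads) lies 2 mm behind it; z points along the fingers, y is the line along which they close (so a half turn about z gives the same grasp; the last joint's range is limited). The gripper opens to 85 mm and grips with 20 to 120 N. Pads are 22 mm wide; open, the fingers measure 114 mm over their backs; the gripper's body (76 mm by 85 mm) begins 54 mm behind the grasp point. The pads swing forward as they close: fully open they stand 13 mm farther back than shut.
Start: joints at [1.229, 0.628, 0.038, 1.517, -0.027, 0.996, -0.02], TCP at [177.033, -625.441, 248.313] pointing down, gripper open.
Joint ranges: [-3.06, 3.06], [-0.37, 2.12], [-1.25, 1.32], [0.18, 2.47], [-1.1, 4.24], [0.23, 1.98], [-2.94, 2.94]. Speed limits (rad/s): [2.57, 2.57, 3.14, 3.14, 3.14, 3.14, 3.14].

INTERFACE

Orientations are given as [roll, pitch, yaw] about the fixed x, y, z axes, in that order (R = Rz(yaw) Ry(pitch) Rx(roll)).
In Python, from cell import sensors, get_image, ctrl gives the robot as it stands.
- The arm moves only by the tool send_rows, never from a script. Its argument "series" is a list of rows, each a list of 3 entries, a list of its own where there are three numbers: the finger opening in mm, from 0 to 85.4, then the shift along the world's x, y, z in units of 60 mm (1.0 is 60 mm), then the turn, a rotation vector about the world's x, y, z in units of 5 degrees (1.0 is 5 degrees). A call has 1 to 8 rows; each row shifts and turns the commanded pose from where the row before left it; what a row does not reach is not made up. A row lasts 1/8 s, in which the tool goes at most 62.5 mm and 10.7 degrees, less where a joint would pass 70% of its speed; a pose out of reach is approached as far as the arm can. A call is refused whole if a number of a shift passes 1 or a number of a turn 1, either way. A call with a gripper value outside its range is refused whole. The fingers move at their own pace and stop on an object; the grip force is fixed at half the most. Time passes only in rows, so rows that do not move let the fingers close. It gives the time, the measured TCP pose, the force, the opening and the grip force at its end, in the units of the state.
- sensors.read_state(): the state, without advancing time (a new reading comes with each control period).
- get_image(name): name is "scene" or "side" or "wrist"; returns a dict with "img" (400x640x3 uint8, red, green, blue), "depth" (400x640 float32, mm along the optical axis (not along the pixel's ray), 0 where there is no reading), "vfov" (degrees; the focal length in pixels is half the picture's height over the tangent of half this angle, whatever the lens; pixels are square), "cx", "cy" (the principal point, pixels), "world_to_cam" (4x4, takes a point from world to camera coordinates). Camera axes: x right, y down, z forward; pixel columns grow to the right and rows downward; lengths in mm; the calibration is good to about 2 mm. A picture is of the moment at which its call begins.
- ctrl.finish_job(): hands the job in; it is judged then, once.
The state is a dict: "clock": time; "qpos": joint angles; "qd": joint speeds; "tau": joint torques, N m; "eef_pos": TCP position; "tool_rot": TCP orientation; "force": force on the tool from outside, world axes, zero at the start; "torque": the same for the moment, N m; "width": finger opening in mm; "gripper_force": force on a finger pad.
Only numpy, scipy, OpenCV 4.12 (cv2) and the standard library are available. Lean on these libraries where they do the work, as an engineer would, in place of code of your own. Each camera call takes 0.05 s, during which the arm holds its last target. There are 200 camera calls.

## Working session

There is one attempt and no reset: what is moved stays moved. The work goes in short steps, Python scripts to look and compute and a tool call to move; the robot and the scene stay as the last step left them, time stands still between calls to the robot, and variables do not carry over. Pictures are saved under pics/ and viewed, at most 10 in all, crops included, and the job is handed in when it is done.

Besides the shell and the picture viewer there is one more tool, called after ">>>" as a command line: name --argument value ..., lists and objects as JSON in quotes. send_rows: Moves the arm, as the interface text tells. Its arguments: {"type":"object","properties":{"series":{"type":"array"}},"required":["series"]}

```bash
mkdir -p pics; ls; cat > h.py <<'E'
import numpy as np, cv2
from cell import sensors, get_image, ctrl
def grab(n,save=None):
    d=get_image(n)
    if save: cv2.imwrite('pics/'+save,d['img'][:,:,::-1])
    return d
def pts(d):
    h,w=d['depth'].shape; f=h/2/np.tan(np.radians(d['vfov']/2))
    u,v=np.meshgrid(np.arange(w),np.arange(h)); z=d['depth']
    P=np.stack([(u-d['cx'])/f*z,(v-d['cy'])/f*z,z,np.ones_like(z)],-1)
    P=P@np.linalg.inv(np.array(d['world_to_cam'])).T
    P[z==0]=np.nan
    return P[...,:3]
E
python3 - <<'E'
from h import *
print(sensors.read_state())
for n in ('scene','side'):
    d=grab(n,n+'0.png'); print(n,d['vfov'],d['cx'],d['cy'],np.round(np.linalg.inv(np.array(d['world_to_cam'])),2).tolist(),(d['depth']>0).mean())
E
```

```text
pics
{'clock': 0.0, 'qpos': array([ 1.22921979,  0.62934802,  0.03844486,  1.51838088, -0.02698759,
        0.99628141, -0.01996588]), 'qd': array([ 2.87544636e-04, -3.76197433e-04, -1.95397046e-03, -1.67057112e-05,
        1.74304865e-03,  1.27316601e-03,  5.26210671e-06]), 'tau': array([-1.04970186e-04, -5.63403261e+01,  1.22660704e+00, -1.93439323e+01,
        1.11363948e-02,  1.07405253e-02,  5.50593086e-05]), 'eef_pos': array([ 176.85243747, -624.8606225 ,  247.38376176]), 'tool_rot': array([-3.13969349e+00,  3.74311044e-05,  2.75814802e-01]), 'force': array([-0.42603211,  0.47908188,  0.43564565]), 'torque': array([ 0.04171772,  0.01465231, -0.02402996]), 'gripper_force': 0.0, 'width': 85.28291623908802}
scene 56.04904300286353 310.6544684743708 202.71519310708453 [[-0.18, 0.64, -0.74, 1265.89], [0.98, 0.11, -0.15, 155.26], [-0.01, -0.76, -0.65, 699.4], [0.0, 0.0, 0.0, 1.0]] 0.99616015625
side 46.94933923617254 321.69620115937056 199.05580239591626 [[-0.95, -0.25, 0.18, 260.95], [-0.31, 0.73, -0.61, 774.43], [0.02, -0.63, -0.77, 1025.19], [0.0, 0.0, 0.0, 1.0]] 0.99598046875
```

View pics/scene0.png

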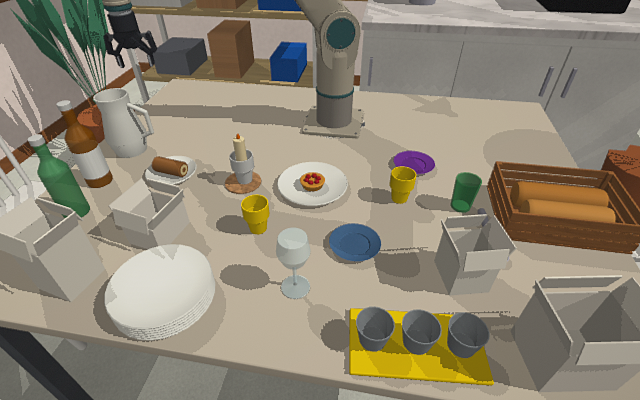

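View pics/side0.png

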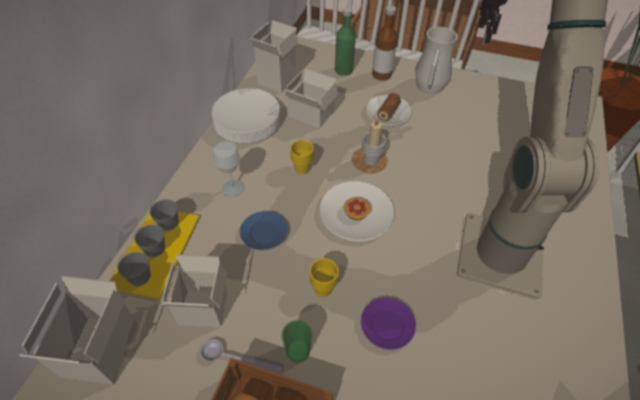

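The scene view shows the candle in the white tumbler on the cork coaster at (241,165). The yellow tumblers are at (256,213) and (402,184), and the blue saucer is at (355,243). The lookalikes are the purple saucer at (413,162) and three dark grey cups at (375–468,330). The side view agrees: tumbler (375,148), yellows (302,156) and (323,277), saucer (264,230). I'll measure these and make one enlarged crop to confirm.

```bash
python3 - <<'E'
from h import *
from scipy.optimize import least_squares
def circ(p):
    c=least_squares(lambda q:np.hypot(p[:,0]-q[0],p[:,1]-q[1])-q[2],[*p.mean(0)[:2],30],loss='soft_l1',f_scale=2).x
    return np.round(c,1)
for n in ('scene','side'):
    d=grab(n); P=pts(d); im=d['img']; hsv=cv2.cvtColor(im,cv2.COLOR_RGB2HSV)
    if n=='scene': cv2.imwrite('pics/crop.png',cv2.resize(im[125:275,210:430,::-1],None,fx=3.5,fy=3.5))
    H,S,V=[hsv[...,i].astype(int) for i in range(3)]
    for name,m,zt in (('yel',(H>20)&(H<33)&(S>150),90),('blue',(H>98)&(H<118)&(S>90),16),('cork',(H<18)&(S>70),6)):
        k,l,st,ce=cv2.connectedComponentsWithStats(m.astype('uint8'))
        for i in range(1,k):
            if st[i,4]<150: continue
            p=P[l==i]; p=p[~np.isnan(p[:,0])]
            top=p[:,2].max()
            if p[:,0].min()<200 or top>150: continue
            q=p[abs(p[:,2]-zt)<(4 if name!='cork' else 2)]
            print(n,name,ce[i].round(),st[i,4],'z',np.percentile(p[:,2],[1,50,99]).round(1),'med',np.median(p,0).round(), 'circ',circ(q) if len(q)>10 else None,len(q))
    # tumbler/candle region by points
    c=np.array([int(x) for x in ((241,165) if n=='scene' else (375,148))])
    w=P[c[1]-40:c[1]+45,c[0]-40:c[0]+40].reshape(-1,3); w=w[~np.isnan(w[:,0])]
    tip=w[(w[:,2]>112)&(w[:,2]<200)]; print('cand',np.median(tip,0).round(1),tip[:,2].max(),circ(tip[(tip[:,2]<148)]),len(tip))
    c0=np.median(tip,0)[:2]; near=w[np.hypot(*(w[:,:2]-c0).T)<60]
    for lo,hi in((2,9),(70,94),(90,99),(100,148)):
        q=near[(near[:,2]>lo)&(near[:,2]<hi)]; print(lo,hi,len(q),circ(q) if len(q)>10 else '')
    # 20mm height map of other things
    g=P.reshape(-1,3); g=g[~np.isnan(g[:,0])]; g=g[(g[:,2]>12)&(g[:,2]<320)&(g[:,0]>150)&(g[:,0]<1000)&(abs(g[:,1])<500)]
    np.save(n+'_pts.npy',g)
g=np.vstack([np.load(n+'_pts.npy') for n in('scene','side')])
for x in range(200,950,30):
    print(x,' '.join('%3d'%(lambda q:q.max() if len(q) else 0)(g[(abs(g[:,0]-x)<15)&(abs(g[:,1]-y)<15),2]) for y in range(-360,361,30)))
E
```

```text
scene yel [402. 183.] 745 z [ 4.2 68.4 92.3] med [430. 245.  68.] circ [411.8 244.3  32.3] 119
scene yel [256. 213.] 860 z [ 4.2 66.7 92.4] med [ 611. -117.   67.] circ [ 597.5 -119.2   32.1] 134
scene yel [416. 358.] 5242 z [ 6.4 12.7 15.7] med [897. 275.  13.] circ None 0
scene blue [355. 242.] 1498 z [ 4.3 11.4 18.6] med [610. 137.  11.] circ [614.1 136.1  55.9] 651
scene cork [168. 166.] 465 z [10.9 45.7 56.4] med [ 424. -452.   46.] circ None 1
scene cork [100. 181.] 245 z [ 1.3 19.2 36.1] med [ 503. -634.   19.] circ [ 479.4 -660.    35.5] 23
scene cork [242. 184.] 471 z [ 2.   7.5 10.6] med [ 431. -215.    7.] circ [ 411.2 -221.2   43.9] 265
scene cork [312. 182.] 251 z [ 7.3 28.9 37.2] med [413.  -7.  29.] circ None 4
cand [ 416.6 -213.8  139.7] 168.87880950736144 [ 406.7 -218.1   15.4] 199
2 9 457 [ 414.4 -216.9   44.8]
70 94 239 [ 407.4 -217.5   32.1]
90 99 134 [ 406.2 -218.    31.5]
100 148 166 [ 406.9 -218.    15.4]
side yel [301. 155.] 568 z [ 9.2 65.3 91.9] med [ 597. -108.   65.] circ [ 597.9 -116.6   31.8] 77
side yel [162. 259.] 2057 z [ 6.8 11.5 16.4] med [823. 309.
[... 3212 characters left out ...]
  56   0   0   0   0   0 163 164 157   0   0   0   0   0   0   0   0 142 145
770  56  58  56  53  53  56  58  32   0   0   0 139 163 164 162   0   0   0   0   0   0   0   0  12  13
800  58  56  52  50  49  51  57  59   0   0   0   0 163 162 129   0   0  15  16  16  17  15  16  16  70
830  57  54  51  50  50  50  55  58   0   0   0   0   0   0   0   0   0  16  72  72  72  73  72  72  73
860  58  54  52  50  51  50  56  57   0   0   0   0   0   0   0   0   0  72  72  72  74  39  73  72  63
890  58  56  55  50  50  54  58  59   0   0   0   0   0   0   0   0   0  71  72  72  73  74  73  73  73
920  54  60  58  55  54  58  58   0   0   0   0   0   0   0   0   0   0  16  68  16  15  15  16  15  16
```

View pics/crop.png

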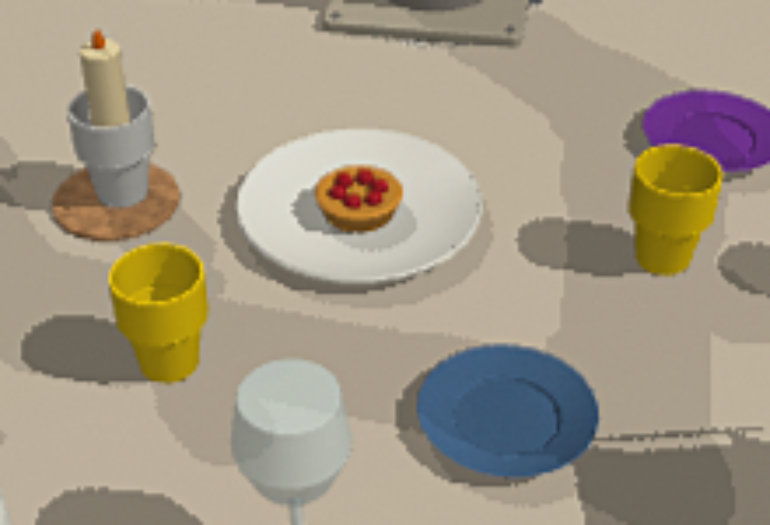

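The crop confirms it: the white tumbler stands on cork with the ivory candle in it, there are exactly two yellow tumblers, and the blue saucer is the one meant (the purple one isn't). I'll check for tall things along the entry path before moving.

```bash
python3 - <<'E'
from h import *
g=[]
for n in('scene','side'):
    p=pts(grab(n)).reshape(-1,3); g.append(p[~np.isnan(p[:,0])])
g=np.vstack(g); g=g[(g[:,2]>40)&(g[:,2]<450)]
for x in range(0,560,40):
    print(x,' '.join('%3d'%(lambda q:q.max() if len(q)>1 else 0)(g[(abs(g[:,0]-x)<20)&(abs(g[:,1]-y)<20),2]) for y in range(-760,-120,40)))
E
```

```text
0   0   0   0   0   0   0   0   0   0   0   0   0   0   0   0   0
40   0   0   0   0   0   0   0   0   0   0   0   0   0   0   0   0
80   0   0   0   0   0   0   0   0   0   0   0   0   0   0   0   0
120   0   0   0   0   0   0   0   0   0   0   0   0   0   0   0   0
160   0   0 285   0 441 351   0   0   0   0   0   0   0   0   0   0
200   0   0 352 447 447   0   0   0   0   0   0   0   0   0   0   0
240   0   0 203 203 107   0   0   0   0   0   0   0   0   0   0   0
280   0 203 203 202 204 164   0   0   0   0   0   0   0   0   0   0
320   0 203 204 202 203 167   0   0   0   0   0   0   0   0   0   0
360   0  86 203 204  99   0   0   0   0   0   0   0   0  95  99   0
400   0   0   0   0   0   0  55  58  58  56   0   0   0 165 169  86
440   0   0 182 183   0   0  46  54  55  55   0   0   0 153 153   0
480   0   0 263 263 166   0   0   0   0   0   0   0   0   0   0   0
520   0   0 188 187   0   0   0   0   0   0   0   0   0   0   0   0
```

>>> send_rows --series '[[85, [0, 0.9, 0], [0, 0, 0]], [85, [0, 0.9, 0], [0, 0, 0]], [85, [0.48, 0.625, 0], [0, 0, 0]], [85, [0.48, 0.625, 0], [0, 0, 0]], [85, [0.48, 0.625, 0], [0, 0, 0]], [85, [0.48, 0.625, 0], [0, 0, 0]], [85, [0.48, 0.625, 0], [0, 0, 0]], [85, [0.48, 0.625, 0], [0, 0, 0]]]'

```text
clock: 1.3
eef_pos: [350.8, -291.3, 248.6]
tool_rot: [3.141, -0.001, 0.276]
force: [0.4, -0.1, -0.4]
width: 84.8
gripper_force: 0.0
```

>>> send_rows --series '[[85, [0.48, 0.625, 0], [0, 0, 0]], [85, [0.48, 0.625, 0], [0, 0, 0]], [85, [0, 0, 0], [0, 0, 0]], [85, [0, 0, 0], [0, 0, 0]]]'

```text
clock: 1.8
eef_pos: [407.1, -217.8, 248.3]
tool_rot: [3.141, 0.0, 0.276]
force: [-0.4, -0.3, 0.9]
width: 84.9
gripper_force: 0.0
```

>>> send_rows --series '[[85, [0, 0, -0.6], [0, 0, 0]], [85, [0, 0.01, -0.7], [0, 0, 0]], [85, [0, 0, -0.4], [0, 0, 0]], [85, [0, 0, -0.3], [0, 0, 0]], [85, [0, 0, -0.03], [0, 0, 0]], [20, [0, 0, 0], [0, 0, 0]], [20, [0, 0, 0], [0, 0, 0]], [20, [0, 0, 0], [0, 0, 0]]]'

```text
clock: 2.8
eef_pos: [407.8, -217.1, 127.2]
tool_rot: [3.141, -0.001, 0.276]
force: [0.2, -0.5, 3.7]
width: 31.7
gripper_force: 4.4
```

>>> send_rows --series '[[20, [0, 0, 0], [0, 0, 0]], [20, [0, 0, 0], [0, 0, 0]], [20, [0, 0, 0], [0, 0, 0]]]'

```text
clock: 3.18
eef_pos: [407.9, -217.2, 127.4]
tool_rot: [3.14, -0.001, 0.276]
force: [-0.7, 0.0, 4.9]
width: 30.9
gripper_force: 59.0
```

>>> send_rows --series '[[20, [0, 0, 0.15], [0, 0, 0]], [20, [0, 0, 0.3], [0, 0, 0]], [20, [0, 0, 0.4], [0, 0, 0]], [20, [0, 0, 0.4], [0, 0, 0]], [20, [0, 0, 0.4], [0, 0, 0]], [20, [0, 0, 0.3], [0, 0, 0]], [20, [0, 0, 0.15], [0, 0, 0]], [20, [0, 0, 0], [0, 0, 0]]]'

```text
clock: 4.18
eef_pos: [407.6, -216.9, 253.0]
tool_rot: [3.141, -0.001, 0.276]
force: [0.1, 0.5, -1.2]
width: 30.8
gripper_force: 59.3
```

```bash
python3 - <<'E'
from h import *
a=grab('scene','s1.png')['img'][60:260,180:420,::-1]; b=grab('side')['img'][60:260,280:520,::-1]
cv2.imwrite('pics/c1.png',cv2.resize(np.hstack([a,b]),None,fx=1.65,fy=1.65))
print(sensors.read_state()['eef_pos'],sensors.read_state()['force'])
E
```

```text
[ 407.0144239  -216.60297831  252.04716496] [-0.15755782 -0.62005764 -0.51879318]
```

View pics/c1.png

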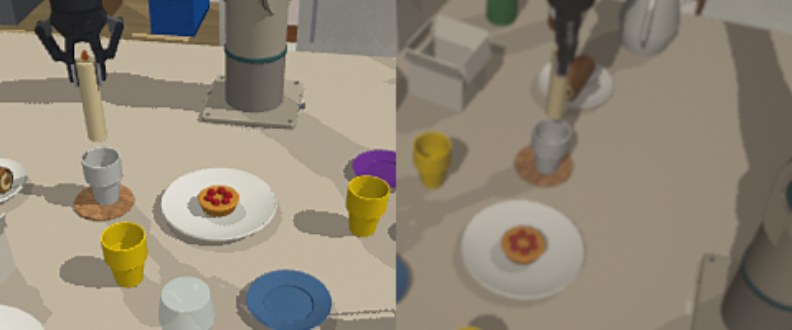

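The candle is clear of the tumbler, held at (90,95) in the left half, and the tumbler is still on the coaster. Next I'll measure the candle's tilt and foot, and the white tumbler's position.

```bash
cat >> h.py <<'E'
from scipy.optimize import least_squares
def cyl(n,c,rad,zlo,zhi,r):
    """axis fit of cylinder of radius r to visible points: x,y at mid-height and slopes"""
    p=pts(grab(n)).reshape(-1,3); p=p[~np.isnan(p[:,0])]
    p=p[(np.hypot(p[:,0]-c[0],p[:,1]-c[1])<rad)&(p[:,2]>zlo)&(p[:,2]<zhi)]; zm=(zlo+zhi)/2
    s=least_squares(lambda q:np.hypot(p[:,0]-q[0]-q[2]*(p[:,2]-zm),p[:,1]-q[1]-q[3]*(p[:,2]-zm))-r,[*c,0,0],loss='soft_l1',f_scale=1.5)
    return np.round(s.x,3),len(p)
E
python3 - <<'E'
from h import *
for n in('scene','side'):
    print(n,'candle',cyl(n,(407,-217),28,143,225,16),'white',cyl(n,(407,-217),45,60,91,34))
E
```

```text
scene candle (array([ 4.05180e+02, -2.17529e+02,  3.00000e-03,  3.00000e-03]), 316) white (array([ 4.06834e+02, -2.17651e+02,  2.70000e-02,  2.70000e-02]), 360)
side candle (array([ 4.07665e+02, -2.15848e+02,  8.00000e-03, -4.00000e-03]), 264) white (array([ 4.07986e+02, -2.14611e+02,  3.30000e-02, -2.60000e-02]), 330)
```

>>> send_rows --series '[[20, [0.17, 0.29, 0], [0, 0, 0]], [20, [0.28, 0.47, 0], [0, 0, 0]], [20, [0.38, 0.65, 0], [0, 0, 0]], [20, [0.45, 0.77, 0], [0, 0, 0]], [20, [0.45, 0.77, 0], [0, 0, 0]], [20, [0.45, 0.77, 0], [0, 0, 0]], [20, [0.45, 0.77, 0], [0, 0, 0]], [20, [0.38, 0.65, 0], [0, 0, 0]]]'

```text
clock: 5.48
eef_pos: [588.6, 93.8, 251.8]
tool_rot: [-3.141, 0.001, 0.277]
force: [0.1, -0.9, -0.5]
width: 31.1
gripper_force: 59.4
```

>>> send_rows --series '[[20, [0.28, 0.47, 0], [0, 0, 0]], [20, [0.17, 0.28, 0], [0, 0, 0]], [20, [0, 0, 0], [0, 0, 0]], [20, [0, 0, -0.5], [0, 0, 0]], [20, [0, 0, -0.6], [0, 0, 0]], [20, [0, 0, -0.5], [0, 0, 0]], [20, [0, 0, -0.2], [0, 0, 0]], [20, [0, 0, 0], [0, 0, 0]]]'

```text
clock: 6.48
eef_pos: [614.6, 135.6, 144.1]
tool_rot: [3.141, 0.002, 0.275]
force: [0.7, 0.1, -0.8]
width: 30.7
gripper_force: 59.4
```

```bash
python3 - <<'E'
from h import *
print(sensors.read_state()['eef_pos'],sensors.read_state()['force'])
for n in('scene','side'):
    print(n,'candle',cyl(n,(615,136),28,25,110,16))
p=pts(grab('scene')).reshape(-1,3); p=p[~np.isnan(p[:,0])]; q=p[(np.hypot(p[:,0]-615,p[:,1]-136)<24)]
print(np.histogram(q[:,2],bins=np.arange(0,60,3)))
E
```

```text
[614.57975575 135.57227552 144.10967032] [ 0.71826457  0.13046531 -0.84772505]
scene candle (array([6.12390e+02, 1.34803e+02, 3.00000e-03, 3.00000e-03]), 320)
side candle (array([ 6.16633e+02,  1.36210e+02, -0.00000e+00, -1.00000e-03]), 224)
(array([  0,  71, 106,   1,   0,   0,   0,   0,   0,   0,   4,  13,   8,
        11,  13,  10,  12,  10,  10]), array([ 0,  3,  6,  9, 12, 15, 18, 21, 24, 27, 30, 33, 36, 39, 42, 45, 48,
       51, 54, 57]))
```

>>> send_rows --series '[[20, [0, 0, -0.15], [0, 0, 0]], [20, [0, 0, -0.12], [0, 0, 0]], [20, [0, 0, -0.04], [0, 0, 0]], [20, [0, 0, -0.03], [0, 0, 0]], [20, [0, 0, -0.02], [0, 0, 0]], [20, [0, 0, 0], [0, 0, 0]]]'

```text
clock: 7.38
eef_pos: [615.1, 136.6, 122.9]
tool_rot: [3.142, -0.0, 0.276]
force: [0.6, 0.8, -1.3]
width: 30.9
gripper_force: 59.4
```

>>> send_rows --series '[[20, [0, 0, -0.02], [0, 0, 0]], [20, [0, 0, 0], [0, 0, 0]]]'

```text
clock: 7.62
eef_pos: [615.0, 136.5, 121.7]
tool_rot: [-3.142, 0.0, 0.276]
force: [1.0, 0.1, -0.3]
width: 30.8
gripper_force: 59.4
```

>>> send_rows --series '[[20, [0, 0, -0.02], [0, 0, 0]], [20, [0, 0, 0], [0, 0, 0]]]'

```text
clock: 7.88
eef_pos: [615.3, 136.6, 121.5]
tool_rot: [3.142, -0.001, 0.276]
force: [-0.2, -1.3, 5.0]
width: 30.6
gripper_force: 60.0
```

>>> send_rows --series '[[36, [0, 0, 0], [0, 0, 0]], [42, [0, 0, 0], [0, 0, 0]], [60, [0, 0, 0], [0, 0, 0]], [85, [0, 0, 0], [0, 0, 0]], [85, [0, 0, 0], [0, 0, 0]], [85, [0, 0, 0.5], [0, 0, 0]], [85, [0, 0, 0.9], [0, 0, 0]], [85, [0, 0, 0.9], [0, 0, 0]]]'

```text
clock: 8.88
eef_pos: [614.7, 136.4, 259.7]
tool_rot: [-3.142, 0.001, 0.276]
force: [0.5, 1.6, -0.8]
width: 84.8
gripper_force: 0.0
```

```bash
python3 - <<'E'
from h import *
print(sensors.read_state()['eef_pos'],sensors.read_state()['force'],sensors.read_state()['width'])
for n in('scene','side'):
    print(n,'candle',cyl(n,(615,136),28,30,140,16),'white',cyl(n,(407,-217),45,60,91,34),'y2',cyl(n,(598,-118),45,60,91,34),'y1',cyl(n,(412,246),45,60,91,34))
E
```

```text
[614.73462871 136.44711275 259.72450696] [ 0.46959448  1.63787368 -0.84435351] 84.79176726804322
scene candle (array([ 6.13330e+02,  1.36051e+02,  2.00000e-03, -1.00000e-03]), 460) white (array([ 4.06915e+02, -2.17503e+02,  1.70000e-02,  9.00000e-03]), 359) y2 (array([ 5.97624e+02, -1.19231e+02, -1.30000e-02,  9.00000e-03]), 494) y1 (array([ 4.11891e+02,  2.44390e+02,  4.00000e-03, -1.00000e-02]), 428)
side candle (array([ 6.16512e+02,  1.36893e+02, -5.00000e-03,  1.00000e-03]), 320) white (array([ 4.07713e+02, -2.14758e+02, -3.50000e-02, -1.00000e-03]), 321) y2 (array([ 5.98063e+02, -1.17182e+02,  3.50000e-02, -4.00000e-03]), 338) y1 (array([ 4.12877e+02,  2.47381e+02,  1.00000e-03, -2.10000e-02]), 424)
```

>>> send_rows --series '[[85, [-0.05, -0.5, 0], [0, 0, 0]], [85, [-0.05, -0.8, 0], [0, 0, 0]], [85, [-0.05, -0.9, 0], [0, 0, 0]], [85, [-0.05, -0.9, 0], [0, 0, 0]], [85, [-0.05, -0.7, 0], [0, 0, 0]], [85, [-0.04, -0.44, 0], [0, 0, 0]], [85, [0, 0, -0.8], [0, 0, 0]], [85, [0, 0, -0.8], [0, 0, 0]]]'

```text
clock: 10.28
eef_pos: [597.3, -118.5, 160.7]
tool_rot: [-3.141, 0.0, 0.275]
force: [-0.7, 0.9, -0.6]
width: 85.1
gripper_force: 0.0
```

>>> send_rows --series '[[85, [0, 0, 0], [0, 0, 0]], [85, [0, 0, -0.3], [0, 0, 0]], [85, [0, 0, -0.4], [0, 0, 0]], [85, [0, 0, 0], [0, 0, 0]]]'

```text
clock: 10.78
eef_pos: [597.2, -117.6, 120.0]
tool_rot: [-3.141, 0.001, 0.276]
force: [-0.9, 0.4, -0.2]
width: 85.0
gripper_force: 0.0
```

>>> send_rows --series '[[85, [0, 0, -0.3], [0, 0, 0]], [85, [0, 0, -0.3], [0, 0, 0]], [85, [0, 0, -0.27], [0, 0, 0]], [85, [0, 0, 0], [0, 0, 0]], [55, [0, 0, 0], [0, 0, 0]], [55, [0, 0, 0], [0, 0, 0]], [55, [0, 0, 0], [0, 0, 0]], [55, [0, 0, 0], [0, 0, 0]]]'

```text
clock: 11.78
eef_pos: [598.3, -118.0, 69.0]
tool_rot: [3.141, -0.001, 0.276]
force: [0.9, -1.1, 3.5]
width: 66.0
gripper_force: 66.9
```

>>> send_rows --series '[[55, [0, 0, 0], [0, 0, 0]], [55, [0, 0, 0.15], [0, 0, 0]], [55, [0, 0, 0.3], [0, 0, 0]], [55, [0, 0, 0], [0, 0, 0]]]'

```text
clock: 12.28
eef_pos: [598.8, -118.0, 97.2]
tool_rot: [3.14, -0.003, 0.276]
force: [-0.2, -0.3, -0.4]
width: 65.7
gripper_force: 66.7
```

>>> send_rows --series '[[55, [0, 0, 0.4], [0, 0, 0]], [55, [0, 0, 0.7], [0, 0, 0]], [55, [0, 0, 0.5], [0, 0, 0]], [55, [0, 0, 0], [0, 0, 0]]]'

```text
clock: 12.78
eef_pos: [599.2, -118.1, 193.7]
tool_rot: [3.139, -0.005, 0.276]
force: [0.0, -0.1, -1.7]
width: 65.7
gripper_force: 67.0
```

>>> send_rows --series '[[55, [-0.25, -0.13, 0], [0, 0, 0]], [55, [-0.38, -0.2, 0], [0, 0, 0]], [55, [-0.48, -0.245, 0], [0, 0, 0]], [55, [-0.48, -0.245, 0], [0, 0, 0]], [55, [-0.48, -0.245, 0], [0, 0, 0]], [55, [-0.48, -0.245, 0], [0, 0, 0]], [55, [-0.38, -0.2, 0], [0, 0, 0]], [55, [-0.25, -0.13, 0], [0, 0, 0]]]'

```text
clock: 13.78
eef_pos: [403.7, -216.7, 190.2]
tool_rot: [-3.14, 0.003, 0.274]
force: [0.2, -1.1, -1.5]
width: 65.7
gripper_force: 67.0
```

>>> send_rows --series '[[55, [0, 0, 0], [0, 0, 0]], [55, [0, 0, 0], [0, 0, 0]]]'

```text
clock: 14.02
eef_pos: [407.7, -215.8, 191.2]
tool_rot: [-3.142, -0.001, 0.277]
force: [0.2, 0.3, -0.7]
width: 65.7
gripper_force: 67.0
```

```bash
cat > m.py <<'E'
from h import *
import sys
# yellow held tumbler: axis from coloured points; white: axis from points below
def yel(n,c,z0,taper=True):
    d=grab(n); P=pts(d); h=cv2.cvtColor(d['img'],cv2.COLOR_RGB2HSV)
    m=(h[...,0]>20)&(h[...,0]<33)&(h[...,1]>150)
    p=P[m]; p=p[~np.isnan(p[:,0])]; p=p[np.hypot(p[:,0]-c[0],p[:,1]-c[1])<50]
    lo=np.percentile(p[:,2],1); hi=np.percentile(p[:,2],99)
    R=lambda z:np.where(z<50,22+7*z/50,34)
    t=p[:,2]-z0; k=(t<86)&(t>3)&(abs(t-50)>4); p=p[k]; t=t[k]
    s=least_squares(lambda q:np.hypot(p[:,0]-q[0]-q[2]*(t-45),p[:,1]-q[1]-q[3]*(t-45))-R(t),[*c,0,0],loss='soft_l1',f_scale=1.5).x
    return s.round(3),'zlo',lo.round(1),'zhi',hi.round(1),len(p)
E
python3 - <<'E'
from m import *
print(sensors.read_state()['eef_pos'])
for n in('scene','side'):
    print(n,yel(n,(408,-216),126),'white',cyl(n,(407,-217),45,60,91,34))
E
```

```text
[ 407.68156972 -215.82443353  191.17990857]
scene (array([ 4.06458e+02, -2.16966e+02,  2.40000e-02,  2.00000e-02]), 'zlo', np.float64(127.5), 'zhi', np.float64(215.1), 648) white (array([ 4.06976e+02, -2.17495e+02,  3.50000e-02,  1.80000e-02]), 358)
side (array([ 4.07823e+02, -2.14485e+02, -2.00000e-02,  2.40000e-02]), 'zlo', np.float64(128.9), 'zhi', np.float64(236.9), 310) white (array([ 4.08345e+02, -2.15256e+02, -2.60000e-02, -5.10000e-02]), 275)
```

>>> send_rows --series '[[55, [0.008, -0.01, -0.2], [0, 0, 0]], [55, [0, 0, -0.3], [0, 0, 0]], [55, [0, 0, -0.2], [0, 0, 0]], [55, [0, 0, -0.1], [0, 0, 0]], [55, [0, 0, 0], [0, 0, 0]]]'

```text
clock: 14.85
eef_pos: [407.2, -216.7, 142.9]
tool_rot: [-3.141, 0.001, 0.276]
force: [-0.1, -0.3, -0.8]
width: 65.8
gripper_force: 67.0
```

>>> send_rows --series '[[55, [0, 0, -0.1], [0, 0, 0]], [55, [0, 0, -0.1], [0, 0, 0]], [55, [0, 0, -0.05], [0, 0, 0]], [55, [0, 0, 0], [0, 0, 0]]]'

```text
clock: 15.35
eef_pos: [407.2, -216.8, 128.1]
tool_rot: [-3.141, 0.0, 0.276]
force: [0.7, -0.4, -0.7]
width: 65.6
gripper_force: 67.0
```

>>> send_rows --series '[[55, [0, 0, -0.06], [0, 0, 0]], [55, [0, 0, -0.05], [0, 0, 0]], [55, [0, 0, -0.04], [0, 0, 0]], [55, [0, 0, 0], [0, 0, 0]]]'

```text
clock: 15.85
eef_pos: [407.2, -216.8, 119.1]
tool_rot: [-3.141, 0.0, 0.276]
force: [-0.3, -0.1, -0.1]
width: 65.7
gripper_force: 67.0
```

>>> send_rows --series '[[55, [0, 0, -0.03], [0, 0, 0]], [55, [0, 0, -0.02], [0, 0, 0]], [55, [0, 0, 0], [0, 0, 0]]]'

```text
clock: 16.23
eef_pos: [407.3, -216.8, 116.2]
tool_rot: [-3.142, 0.0, 0.276]
force: [0.7, -0.1, -2.0]
width: 65.7
gripper_force: 67.0
```

>>> send_rows --series '[[55, [0, 0, -0.015], [0, 0, 0]], [55, [0, 0, 0], [0, 0, 0]]]'

```text
clock: 16.48
eef_pos: [407.3, -216.8, 115.4]
tool_rot: [-3.142, -0.0, 0.276]
force: [-0.2, -0.1, -1.1]
width: 66.0
gripper_force: 67.0
```

>>> send_rows --series '[[55, [0, 0, -0.015], [0, 0, 0]], [55, [0, 0, 0], [0, 0, 0]]]'

```text
clock: 16.73
eef_pos: [407.4, -216.7, 115.0]
tool_rot: [3.142, -0.0, 0.276]
force: [-0.5, 0.9, 6.7]
width: 65.3
gripper_force: 67.4
```

>>> send_rows --series '[[69, [0, 0, 0], [0, 0, 0]], [72, [0, 0, 0], [0, 0, 0]], [78, [0, 0, 0], [0, 0, 0]], [85, [0, 0, 0], [0, 0, 0]], [85, [0, 0, 0], [0, 0, 0]], [85, [0, 0, 0.3], [0, 0, 0]], [85, [0, 0, 0.9], [0, 0, 0]], [85, [0, 0, 0.9], [0, 0, 0]]]'

```text
clock: 17.73
eef_pos: [406.9, -216.6, 241.7]
tool_rot: [-3.141, 0.001, 0.276]
force: [2.1, -1.4, 0.2]
width: 85.0
gripper_force: 0.0
```

```bash
python3 - <<'E'
from m import *
print(sensors.read_state()['eef_pos'],sensors.read_state()['width'])
for n in('scene','side'):
    print(n,yel(n,(408,-216),46),'white',cyl(n,(407,-217),45,60,90,34),'y1',cyl(n,(412,246),45,60,91,34))
a=grab('scene')['img'][90:250,180:440,::-1]; b=grab('side')['img'][60:220,280:480,::-1]
cv2.imwrite('pics/c2.png',cv2.resize(np.hstack([a,b]),None,fx=1.7,fy=1.7))
E
```

```text
[ 406.8989052  -216.62927138  241.67698145] 84.9875393414528
scene (array([ 4.05998e+02, -2.17628e+02,  3.10000e-02,  3.00000e-03]), 'zlo', np.float64(98.3), 'zhi', np.float64(139.0), 385) white (array([ 4.05483e+02, -2.18188e+02, -1.10000e-02, -3.00000e-03]), 197) y1 (array([4.11842e+02, 2.44399e+02, 1.20000e-02, 6.00000e-03]), 435)
side (array([ 4.05544e+02, -2.13985e+02,  7.20000e-02, -2.00000e-02]), 'zlo', np.float64(88.7), 'zhi', np.float64(137.4), 350) white (array([ 4.08337e+02, -2.16259e+02, -2.70000e-02,  5.50000e-02]), 170) y1 (array([ 4.12845e+02,  2.47528e+02, -2.90000e-02, -3.80000e-02]), 412)
```

View pics/c2.png

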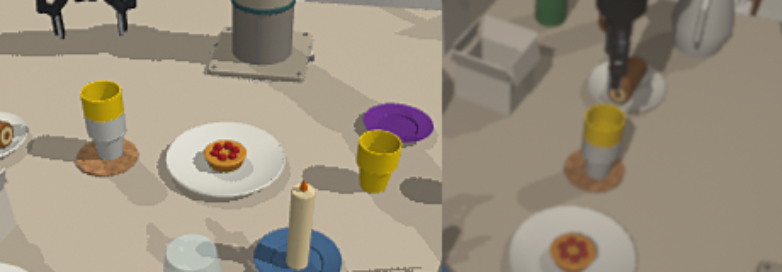

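The picture shows the first yellow tumbler seated in the white one at (105,115), with its rim at about 137 mm (136 expected). The candle stands on the saucer at (302,225). Next is the second yellow tumbler, at (378,160).

>>> send_rows --series '[[85, [0.3, 0.4, 0], [0, 0, 0]], [85, [0.3, 0.7, 0], [0, 0, 0]], [85, [0.3, 0.85, 0], [0, 0, 0]], [85, [0.2, 0.95, 0], [0, 0, 0]], [85, [0, 0.95, 0], [0, 0, 0]], [85, [0, 0.95, 0], [0, 0, 0]], [85, [-0.2, 0.95, 0], [0, 0, 0]], [85, [-0.3, 0.85, 0], [0, 0, 0]]]'

```text
clock: 19.12
eef_pos: [442.5, 181.2, 239.2]
tool_rot: [-3.142, 0.002, 0.276]
force: [0.2, -0.0, 0.1]
width: 84.9
gripper_force: 0.0
```

>>> send_rows --series '[[85, [-0.3, 0.7, 0], [0, 0, 0]], [85, [-0.21, 0.41, 0], [0, 0, 0]], [85, [0, 0, 0], [0, 0, 0]], [85, [0, 0, 0], [0, 0, 0]]]'

```text
clock: 19.62
eef_pos: [412.8, 244.6, 239.7]
tool_rot: [3.14, 0.002, 0.275]
force: [0.3, -0.2, 0.2]
width: 85.2
gripper_force: 0.0
```

>>> send_rows --series '[[85, [0, 0.02, -0.8], [0, 0, 0]], [85, [0, 0, -0.8], [0, 0, 0]], [85, [0, 0, -0.4], [0, 0, 0]], [85, [0, 0, 0], [0, 0, 0]]]'

```text
clock: 20.12
eef_pos: [412.2, 244.7, 118.8]
tool_rot: [3.139, 0.004, 0.273]
force: [-1.1, -0.6, 0.2]
width: 84.9
gripper_force: 0.0
```

>>> send_rows --series '[[85, [0, 0, -0.3], [0, 0, 0]], [85, [0, 0, -0.3], [0, 0, 0]], [85, [0, 0, -0.25], [0, 0, 0]], [85, [0, 0, 0], [0, 0, 0]]]'

```text
clock: 20.62
eef_pos: [412.8, 246.5, 69.3]
tool_rot: [3.141, 0.001, 0.275]
force: [-0.2, 0.5, -0.3]
width: 85.0
gripper_force: 0.0
```

>>> send_rows --series '[[55, [0, 0, 0], [0, 0, 0]], [55, [0, 0, 0], [0, 0, 0]], [55, [0, 0, 0], [0, 0, 0]], [55, [0, 0, 0], [0, 0, 0]], [55, [0, 0, 0], [0, 0, 0]]]'

```text
clock: 21.25
eef_pos: [413.3, 247.0, 70.8]
tool_rot: [-3.141, -0.002, 0.276]
force: [-0.4, -2.1, 5.5]
width: 67.0
gripper_force: 65.5
```

>>> send_rows --series '[[55, [0, 0, 0.15], [0, 0, 0]], [55, [0, 0, 0.3], [0, 0, 0]], [55, [0, 0, 0.6], [0, 0, 0]], [55, [0, 0, 0.8], [0, 0, 0]], [55, [0, 0, 0.6], [0, 0, 0]], [55, [0, 0, 0.3], [0, 0, 0]], [55, [0, 0, 0], [0, 0, 0]]]'

```text
clock: 22.12
eef_pos: [413.4, 247.4, 236.4]
tool_rot: [-3.14, -0.004, 0.276]
force: [-0.2, 0.4, -1.7]
width: 67.0
gripper_force: 67.2
```

>>> send_rows --series '[[55, [0.2, -0.3, 0], [0, 0, 0]], [55, [0.3, -0.5, 0], [0, 0, 0]], [55, [0.3, -0.7, 0], [0, 0, 0]], [55, [0.2, -0.8, 0], [0, 0, 0]], [55, [0, -0.8, 0], [0, 0, 0]], [55, [0, -0.8, 0], [0, 0, 0]], [55, [0, -0.8, 0], [0, 0, 0]], [55, [-0.2, -0.8, 0], [0, 0, 0]]]'

```text
clock: 23.12
eef_pos: [460.5, -84.6, 233.6]
tool_rot: [-3.141, 0.001, 0.276]
force: [0.0, 0.1, -0.9]
width: 66.8
gripper_force: 67.2
```

>>> send_rows --series '[[55, [-0.3, -0.8, 0], [0, 0, 0]], [55, [-0.3, -0.7, 0], [0, 0, 0]], [55, [-0.2, -0.45, 0], [0, 0, 0]], [55, [-0.09, -0.26, 0], [0, 0, 0]], [55, [0, 0, 0], [0, 0, 0]], [55, [0, 0, 0], [0, 0, 0]]]'

```text
clock: 23.88
eef_pos: [408.0, -214.2, 234.3]
tool_rot: [-3.141, -0.0, 0.278]
force: [-0.1, -0.2, -1.2]
width: 67.0
gripper_force: 67.2
```

```bash
python3 - <<'E'
from m import *
print(sensors.read_state()['eef_pos'])
for n in('scene','side'):
    d=grab(n); P=pts(d); h=cv2.cvtColor(d['img'],cv2.COLOR_RGB2HSV)
    m=(h[...,0]>20)&(h[...,0]<33)&(h[...,1]>150)
    p=P[m]; p=p[~np.isnan(p[:,0])]; p=p[np.hypot(p[:,0]-407,p[:,1]+216)<50]
    z0=165
    def fit(q,f,R=None):
        return least_squares(lambda s:np.hypot(q[:,0]-s[0],q[:,1]-s[1])-f(q[:,2]),[407,-216],loss='soft_l1',f_scale=1.5).x.round(1),len(q)
    up=p[(p[:,2]>z0+3)&(p[:,2]<z0+88)]; lo=p[(p[:,2]>95)&(p[:,2]<134)]
    print(n,'held',fit(up,lambda z:np.where(z-z0<50,22+7*(z-z0)/50,34)),'stack',fit(lo,lambda z:34+0*z), 'held zlo',np.percentile(p[p[:,2]>150][:,2],1).round(1))
E
```

```text
[ 407.96899937 -214.20657061  234.31361438]
scene held (array([ 405.7, -215.4]), 739) stack (array([ 406.9, -217.8]), 423) held zlo 167.8
side held (array([ 406.8, -213.5]), 413) stack (array([ 407.8, -214.5]), 333) held zlo 165.0
```

>>> send_rows --series '[[55, [0.018, -0.028, -0.2], [0, 0, 0]], [55, [0, 0, -0.3], [0, 0, 0]], [55, [0, 0, -0.2], [0, 0, 0]], [55, [0, 0, -0.1], [0, 0, 0]], [55, [0, 0, 0], [0, 0, 0]]]'

```text
clock: 24.6
eef_pos: [408.3, -217.2, 186.1]
tool_rot: [-3.141, 0.001, 0.276]
force: [-0.4, -0.4, -0.3]
width: 67.1
gripper_force: 67.2
```

>>> send_rows --series '[[55, [0, 0, -0.1], [0, 0, 0]], [55, [0, 0, -0.1], [0, 0, 0]], [55, [0, 0, -0.08], [0, 0, 0]], [55, [0, 0, -0.05], [0, 0, 0]], [55, [0, 0, -0.04], [0, 0, 0]], [55, [0, 0, 0], [0, 0, 0]]]'

```text
clock: 25.35
eef_pos: [408.3, -217.3, 164.2]
tool_rot: [-3.141, 0.0, 0.276]
force: [-0.3, 0.3, -1.3]
width: 66.7
gripper_force: 67.2
```

>>> send_rows --series '[[55, [0, 0.02, -0.03], [0, 0, 0]], [55, [0, 0, -0.03], [0, 0, 0]], [55, [0, 0, -0.02], [0, 0, 0]], [55, [0, 0, 0], [0, 0, 0]]]'

```text
clock: 25.85
eef_pos: [408.3, -216.1, 159.4]
tool_rot: [-3.142, 0.0, 0.276]
force: [0.9, 0.1, -0.6]
width: 67.0
gripper_force: 67.2
```

>>> send_rows --series '[[55, [0, 0, -0.02], [0, 0, 0]], [55, [0, 0, 0], [0, 0, 0]]]'

```text
clock: 26.1
eef_pos: [408.4, -216.1, 158.3]
tool_rot: [-3.142, 0.0, 0.276]
force: [-0.2, -0.3, -1.1]
width: 67.2
gripper_force: 67.2
```

>>> send_rows --series '[[55, [0, 0, -0.015], [0, 0, 0]], [55, [0, 0, 0], [0, 0, 0]]]'

```text
clock: 26.35
eef_pos: [408.4, -216.1, 157.4]
tool_rot: [-3.141, 0.0, 0.276]
force: [-0.5, 0.5, -0.9]
width: 67.1
gripper_force: 67.2
```

>>> send_rows --series '[[55, [0, 0, -0.015], [0, 0, 0]], [55, [0, 0, 0], [0, 0, 0]]]'

```text
clock: 26.6
eef_pos: [408.6, -216.0, 156.9]
tool_rot: [3.141, -0.0, 0.276]
force: [0.6, -0.6, 4.2]
width: 67.3
gripper_force: 67.6
```

>>> send_rows --series '[[55, [0, 0, -0.01], [0, 0, 0]], [55, [0, 0, 0], [0, 0, 0]]]'

```text
clock: 26.85
eef_pos: [408.7, -215.9, 156.7]
tool_rot: [3.141, -0.001, 0.276]
force: [-1.9, 1.4, 9.8]
width: 66.7
gripper_force: 68.3
```

Seated at the expected height. I'll let go and back off.

>>> send_rows --series '[[69, [0, 0, 0.01], [0, 0, 0]], [72, [0, 0, 0], [0, 0, 0]], [78, [0, 0, 0], [0, 0, 0]], [85, [0, 0, 0], [0, 0, 0]], [85, [0, 0, 0], [0, 0, 0]], [85, [0, 0, 0.3], [0, 0, 0]], [85, [0, 0, 0.9], [0, 0, 0]], [85, [0, 0, 0.9], [0, 0, 0]]]'

```text
clock: 27.85
eef_pos: [408.0, -215.9, 283.7]
tool_rot: [-3.141, 0.001, 0.276]
force: [1.1, -0.4, -0.1]
width: 85.5
gripper_force: 0.0
```

```bash
python3 - <<'E'
from m import *
print(sensors.read_state()['eef_pos'],sensors.read_state()['width'])
for n in('scene','side'):
    print(n,'top',cyl(n,(407,-216),45,140,174,34),'mid',cyl(n,(407,-216),45,100,134,34),'low',cyl(n,(407,-217),45,62,92,34),'candle',cyl(n,(615,136),28,30,140,16))
    P=pts(grab(n)).reshape(-1,3); q=P[np.hypot(P[:,0]-407,P[:,1]+216)<45]; q=q[q[:,2]<200]; print('rim z',np.percentile(q[:,2],98).round(1))
a=grab('scene')['img'][80:260,180:440,::-1]; b=grab('side')['img'][60:240,240:440,::-1]
cv2.imwrite('pics/c3.png',cv2.resize(np.hstack([a,b]),None,fx=1.7,fy=1.7))
E
```

```text
[ 408.01242649 -215.89873377  283.7107798 ] 85.48778378417948
scene top (array([ 4.06672e+02, -2.17120e+02,  3.60000e-02,  2.00000e-02]), 435) mid (array([ 4.05456e+02, -2.18406e+02,  3.00000e-03,  1.60000e-02]), 244) low (array([ 4.05383e+02, -2.18354e+02, -1.30000e-02,  3.00000e-03]), 206) candle (array([6.13507e+02, 1.35986e+02, 6.00000e-03, 2.00000e-03]), 456)
rim z 177.2
side top (array([ 4.07770e+02, -2.14558e+02, -5.00000e-03,  1.00000e-03]), 411) mid (array([ 4.07836e+02, -2.16263e+02,  3.00000e-03,  3.60000e-02]), 219) low (array([ 4.08541e+02, -2.16719e+02,  1.20000e-02,  6.00000e-03]), 167) candle (array([616.612, 137.023,   0.   ,   0.   ]), 320)
rim z 176.3
```

View pics/c3.png

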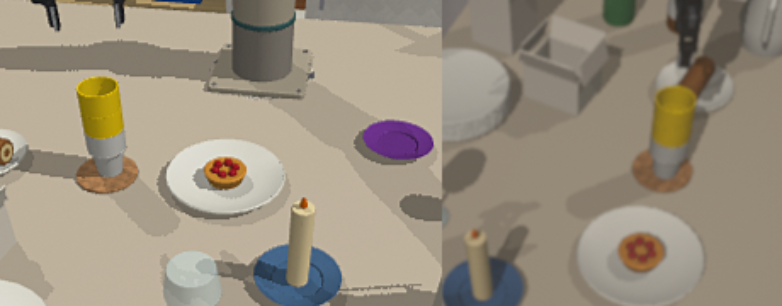

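The stack of three stands straight at (100,130), with its rim at about 176 mm as expected. The candle is upright on the saucer at (302,245), and the gripper is clear of everything.

```bash
python3 -c "
from h import *
print(ctrl.finish_job())"
```

```text
the job is handed in; nothing more can be done
None
```

The job is handed in at about 28 s: by the last pictures the candle stands upright in the middle of the blue saucer and both yellow tumblers are fully nested in the white one on its coaster; no verdict came back.

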